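Build a guide roller onto its axle

ROBOT

A 6-joint arm with a two-finger parallel gripper is mounted at the origin on the work surface. World frame = base frame: x ahead of the robot, y to its left, z up, the work surface at z = 0. Lengths are in mm, angles in degrees, forces in N, time in s.
With the tool pointing down it reaches from about 350 to 850 mm from the base axis. Payload 8.1 kg.
Tool frame: the origin (TCP) lies midway between the tips of the shut fingers; the grasp point (between the pads) lies 19 mm behind it; z points along the fingers, y is the line along which they close (so a half turn about z gives the same grasp; the last joint's range is limited). The gripper opens to 85 mm and grips with 20 to 120 N. Pads are 22 mm wide; open, the fingers measure 114 mm over their backs; the gripper's body (76 mm by 85 mm) begins 54 mm behind the grasp point. The pads swing forward as they close: fully open they stand 13 mm farther back than shut.
Start: joints at [61.914, 7.471, 85.268, -0, 87.261, -4.893], TCP at [236.28, 551.522, 231.292] pointing down, gripper open.
Joint ranges: [-169.43, 169.43], [-51.17, 129.36], [1.28, 143.12], [-76.62, 256.62], [0, 156.53], [-152.29, 152.29]. Speed limits (degrees/s): [136.94, 136.94, 159.86, 180, 180, 180].

INTERFACE

Orientations are given as [roll, pitch, yaw] about the fixed x, y, z axes, in that order (R = Rz(yaw) Ry(pitch) Rx(roll)).
In Python, from bench import sense, snapshot, order, finder gives the robot as it stands.
- The arm moves only by the tool send_rows, never from a script. Its argument "steps" is a list of rows, each a list of 2 entries, a list of its own where there are three numbers: the shift along the world's x, y, z in units of 30 mm (1.0 is 30 mm), then the turn, a rotation vector about the world's x, y, z in rad. In form: [[[dx, dy, dz], [wx, wy, wz]], ...]. A call has 1 to 10 rows; each row is the pose to reach, as a shift and turn from the pose commanded when the call began; what a row does not reach only later rows make up. A row lasts 1/8 s, in which the tool goes at most 62.5 mm and 10.7 degrees, less where a joint would pass 70% of its speed; a pose out of reach is approached as far as the arm can. A call with a gripper value outside its range is refused whole. "fingers" is the closure, from 0 (fully open) to 1 (shut), set as the call begins (left out, the last holds). The fingers move at their own pace and stop on an object; "squeeze" is the grip in N (left out, the last holds). Time passes only in rows, so rows that repeat a pose let the fingers close. It gives the time, the measured TCP pose, the force, the opening and the grip force at its end, in the units of the state.
- sense(): the state, without advancing time (a new reading comes with each control period).
- snapshot(name): name is "scene" or "top"; returns a dict with "img" (480x640x3 uint8, red, green, blue), "K" (3x3 intrinsics, pixels), "k1" (the pictures are not rectified: a ray, as slopes to the right and down, at radius r is drawn at 1 + k1 r^2 times it, then the intrinsics apply), "pose" (4x4, takes a point from camera to world coordinates). Camera axes: x right, y up, looking along -z (the intrinsics and any distortion apply to the point x, -y, -z); pixel columns grow to the right and rows downward; lengths in mm; the calibration is good to about 2 mm. A picture is of the moment at which its call begins. There is no depth.
- order.hand_in(): hands the job in; it is judged then, once.
Trained networks look in the newest picture that a camera, given by its name, has taken for a name from the list of things; names that differ only in an ending like _2 or _b are one class to them, and where a whole thing is asked for, a point or a joint stands for the part that bears it (a point fixed in the world has none). Each returns a list of dicts, best first, with "confidence" (0 to 1); they miss things now and then, are a little off and sometimes report something else, mostly with a low value. They report only what shows in the picture. A call takes as long as a camera call.
- finder.find_in(label, camera): "box" ([left, top, width, height] as shares, 0 to 1, of the picture: columns of its width, rows of its height, round what is visible of it).
- finder.trace(label, camera): "mask" (480x640 bool, what is visible of it) and "box" ([left, top, width, height] as shares, 0 to 1, of the picture: columns of its width, rows of its height, round what is visible of it).
- finder.pinpoint(label, camera): "at" ([column, row] as shares, 0 to 1, of the picture: columns of its width, rows of its height: a listed point, or the origin of a listed thing).
The state is a dict: "time": time; "joint_pos": joint angles; "qd": joint speeds; "joint_efforts": joint torques, N m; "tool_pos": TCP position; "tcp_rot": TCP orientation; "ft_force": force on the tool from outside, world axes, zero at the start; "wrist_torque": the same for the moment, N m; "finger_gap": finger opening in mm; "grip_force": force on a finger pad.
Only numpy, scipy, OpenCV 4.12 (cv2) and the standard library are available. Lean on these libraries where they do the work, as an engineer would, in place of code of your own. Each camera call takes 0.05 s, during which the arm holds its last target. There are 200 camera calls.

TASK

First set the grey holder down over the stout knock-out post, so that the post pushes the brass bush up out of the holder. Then build the guide roller on the thin upright axle, threading the parts on one after another, each lying flat and fully down: the square steel washer, the brass bush, the black roller around the bush, and last the flanged steel keeper, hub upward, on top of the bush. Leave the empty holder sitting flat on the knock-out stand, do not knock over the water bottle with the red label, and let go of everything.

Things in the scene. Friction and masses are not known exactly. Their poses are not given: they have to be found in the camera images.
- axle: Fixed stand: square grey painted plate 90 x 90 mm, 10 mm thick, with one thin upright steel axle in its middle, 12 mm diameter, rising 54 mm above the plate (tip 64 mm above the table; the top 7 mm taper to 4 mm diameter). Origin: centre of the plate's underside, on the table; z up along the axle, x and y along the plate's edges.
- post: Fixed knock-out stand: round dark steel plate 90 mm diameter, 8 mm thick, with one stout upright steel post in its middle, 24 mm diameter, flat on top, rising 26 mm above the plate (34 mm above the table). Origin: centre of the plate's underside, on the table; z up.
- holder: Loose grey plastic block, 80 mm (its x) by 56 mm (its y), 36 mm high, about 150 g, with an upright hole through its middle: 41 mm diameter from the top down to 5 mm above the underside, then only 31 mm, so that a lip carries the bush while the 24 mm post passes through. At the start it lies on the table with the bush inside. Set over the post, it rests on the stand's plate (its origin then 8 mm above the stand's). Origin: centre of its underside; z up.
- bush: Loose brass bush, a plain short tube 38 mm outside diameter, 18 mm bore, 30 mm high, 150 to 260 g. At the start it stands loosely in the holder on the lip, its top 1 mm below the holder's top, so it cannot be gripped. Its bore is narrower than the post, so with the holder down over the post the bush rests on the post and stands 20 mm out of the holder. On the axle it stands on the washer. Origin: centre of its lower end; z along the tube.
- washer: Loose square plate washer, bare steel, 56 x 56 mm, 12 mm thick, with a 20 mm hole in its middle, 180 to 310 g. Lies flat on the table; goes onto the axle first, flat on the stand's plate. Origin: centre of its underside; x and y along its edges, z up.
- roller: Loose black plastic roller ring, 62 mm outside diameter, 46 mm bore, 22 mm high, about 50 to 100 g. Lies flat on the table; goes around the bush, flat on the washer (the bush then stands 8 mm above it). Both ends are alike. Origin: centre of its underside; z up.
- keeper: Loose steel collar with a flange: flange at the bottom 52 mm diameter, 6 mm thick; above it a round hub 30 mm diameter, 18 mm high (24 mm in all); 18 mm bore right through; 90 to 170 g. Stands on its flange, hub up; ends with its flange on the top of the bush, the axle inside its bore. Origin: centre of the flange's underside; z up.
- bottle: Bystander: a full clear water bottle with a red label, 62 mm diameter, 200 mm tall, standing beyond the far row of parts. Origin: centre of its underside; z up.

How it is judged:
By the outcome, as a careful person would: the job done as asked, in the order asked, and still so for the second after the job is handed in, with the robot touching nothing.
It also fails if it takes over 131 s, if anything falls off the work surface, if the arm or the gripper's body presses on something with over 40 N, if the wrist force passes 120 N, or if a joint passes its speed limit or range.

## Working session

There is one attempt and no reset: what is moved stays moved. The work goes in short steps, Python scripts to look and compute and a tool call to move; the robot and the scene stay as the last step left them, time stands still between calls to the robot, and variables do not carry over. Pictures are saved under pics/ and viewed, at most 14 in all, crops included, and the job is handed in when it is done.

Besides the shell and the picture viewer there is one more tool, called after "Call:" in YAML: its name, and indented under it one key for each argument. send_rows: Moves the arm, as the interface text tells. Its arguments: {"type":"object","properties":{"steps":{"type":"array"},"fingers":{"type":"number"},"squeeze":{"type":"number"}},"required":["steps"]}

```bash
mkdir -p pics
cat > h.py <<'E'
import numpy as np, cv2
from bench import sense, snapshot, order, finder
def ray(s,px):
    K=s["K"];k1=s["k1"]
    d=np.array([(px[0]-K[0,2])/K[0,0],(px[1]-K[1,2])/K[1,1]]);u=d.copy()
    for _ in range(30): u=d/(1+k1*(u@u))
    P=np.array(s["pose"]);return P[:3,3],P[:3,:3]@np.array([u[0],-u[1],-1])
def onz(s,px,z):
    o,v=ray(s,px);return (o+v*(z-o[2])/v[2])[:2]
def proj(s,p):
    P=np.array(s["pose"]);c=P[:3,:3].T@(np.array(p)-P[:3,3]);u=np.array([c[0],-c[1]])/-c[2]
    u=u*(1+s["k1"]*(u@u));K=s["K"];return np.array([K[0,0]*u[0]+K[0,2],K[1,1]*u[1]+K[1,2]])
E
cat > a.py <<'E'
from h import *
np.set_printoptions(precision=1,suppress=True)
H=dict(axle=0,post=0,holder=0,bush=5,washer=0,roller=0,keeper=0,bottle=0)
for cam in ("top","scene"):
    s=snapshot(cam);cv2.imwrite(f"pics/{cam}0.png",s["img"][:,:,::-1]);print(cam,np.array(s["pose"]),s["K"][0,0],s["k1"])
    for n,z in H.items():
        for f in finder.pinpoint(n,cam)[:2]:
            p=np.array(f["at"])*[640,480];print(n,round(f["confidence"],2),p,onz(s,p,z))
        for f in finder.trace(n,cam)[:1]:
            m=f["mask"];np.save(f"m_{cam}_{n}.npy",m);c,r=np.nonzero(m)[::-1]
            print("   mask",round(f["confidence"],2),m.sum(),c.min(),c.max(),r.min(),r.max(),cv2.minAreaRect(np.c_[c,r].astype(np.float32)))
print(sense())
E
python3 a.py
```

```text
top [[  0.    1.   -0.1 536.6]
 [ -1.    0.   -0.  -15.1]
 [  0.    0.1   1.  945.9]
 [  0.    0.    0.    1. ]] 545.127123427684 0.018915706544485624
axle 0.94 [150.8 242.7] [606.1 282.5]
axle 0.66 [288.7 136.7] [801.   49.3]
   mask 0.67 2884 121 184 212 274 ((153.41978454589844, 243.32281494140625), (53.96005630493164, 56.30320739746094), 75.65067291259766)
post 0.81 [255.5 239.6] [616.4 101.1]
   mask 0.9 2032 232 283 214 264 ((257.7500305175781, 238.75003051757812), (50.20458221435547, 49.497474670410156), 45.0)
holder 0.86 [260.  342.4] [440.4  86.6]
   mask 0.79 1428 228 285 323 371 ((256.3832092285156, 346.8211364746094), (49.638179779052734, 37.67717361450195), 19.983104705810547)
bush 0.92 [262.1 346.9] [433.5  82.2]
bush 0.61 [290.  135.3] [802.1  46.8]
   mask 0.69 335 245 268 337 358 ((256.0000305175781, 347.5000305175781), (21.920310974121094, 21.92030906677246), 45.0)
washer 0.72 [365.6 349.8] [432.8 -94.3]
washer 0.61 [368.6 241.1] [619.2 -95.8]
   mask 0.8 942 349 386 221 259 ((367.42449951171875, 240.23582458496094), (32.554447174072266, 32.82917022705078), 74.05460
[... 1514 characters left out ...]
0.67 323 372 395 157 175 ((383.7500305175781, 167.75001525878906), (20.50609588623047, 19.798988342285156), 45.0)
bottle 0.91 [417.6 323.1] [795.1  48.7]
   mask 0.95 4453 398 451 220 339 ((424.8846435546875, 279.0769348144531), (44.910587310791016, 121.7881088256836), 11.309932708740234)
{'time': 1.7, 'joint_pos': array([61.9,  7.5, 85.3,  0. , 87.3, -4.9]), 'qd': array([-0.1, -0.1,  0. ,  0. ,  0. ,  0.1]), 'joint_efforts': array([  0. , -56.9, -50.1,  -0. ,   0. ,   0. ]), 'tool_pos': array([236.3, 551.5, 231.3]), 'tcp_rot': array([-180. ,   -0. ,  156.8]), 'ft_force': array([-0.2, -0.5,  0.6]), 'wrist_torque': array([-0. ,  0. ,  0.1]), 'grip_force': 0.0, 'finger_gap': 85.33375684259094}
```

```bash
python3 -c "
import cv2
i=cv2.imread('pics/top0.png')[80:385,110:410];cv2.imwrite('pics/top0c.png',cv2.resize(i,None,fx=1.95,fy=1.95,interpolation=cv2.INTER_CUBIC))
i=cv2.imread('pics/scene0.png')[120:345,200:500];cv2.imwrite('pics/sc0c.png',cv2.resize(i,None,fx=2.6,fy=2.6,interpolation=cv2.INTER_CUBIC))"
```

```text
(no output)
```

View pics/top0c.png

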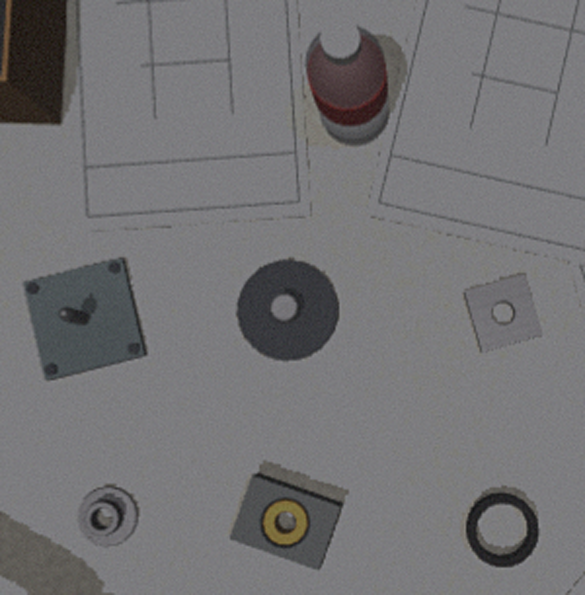

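View pics/sc0c.png

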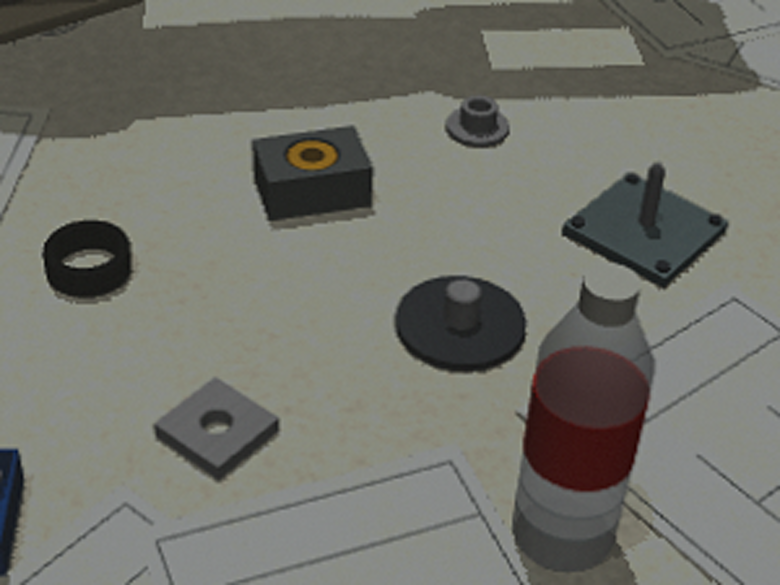

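```bash
cat > fit.py <<'E'
from h import *
from scipy.optimize import minimize
def circ(d,z): a=np.linspace(0,2*np.pi,48,0);return np.c_[d/2*np.cos(a),d/2*np.sin(a),0*a+z]
def box(x,y,z0,z1): return np.array([[i*x/2,j*y/2,z] for i in(-1,1) for j in(-1,1) for z in(z0,z1)])
M=dict(axle=np.r_[box(90,90,0,10),circ(12,57),circ(4,64)],post=np.r_[circ(90,0),circ(90,8),circ(24,34)],holder=box(80,56,0,36),
 washer=box(56,56,0,12),roller=np.r_[circ(62,0),circ(62,22)],keeper=np.r_[circ(52,0),circ(52,6),circ(30,24)],bush=circ(38,35),bottle=np.r_[circ(62,0),circ(62,140),circ(28,200)])
def hullmask(m):
    c,_=cv2.findContours(m.astype(np.uint8),cv2.RETR_EXTERNAL,cv2.CHAIN_APPROX_NONE);c=max(c,key=cv2.contourArea)
    o=np.zeros(m.shape,np.uint8);cv2.fillConvexPoly(o,cv2.convexHull(c),1);return o.astype(float)
def hullpoly(s,n,p,z=0):
    a=p[2];R=np.array([[np.cos(a),-np.sin(a)],[np.sin(a),np.cos(a)]]);Q=M[n].copy();Q[:,:2]=Q[:,:2]@R.T+p[:2];Q[:,2]+=z
    return cv2.convexHull(np.array([proj(s,q) for q in Q],np.float32))[:,0]
def render(s,n,p,z=0,F=8):
    h=hullpoly(s,n,p,z);lo=np.floor(h.min(0)).astype(int)-3;w,hh=np.ceil(h.max(0)).astype(int)+3-lo
    b=np.zeros((hh*F,w*F),np.float32);cv2.fillConvexPoly(b,np.round((h-lo+.5)*F-.5).astype(np.int32),1.)
    o=np.zeros((480,640));b=cv2.resize(b,(int(w),int(hh)),interpolation=cv2.INTER_AREA)
    x0,y0=max(lo[0],0),max(lo[1],0);x1,y1=min(lo[0]+w,640),min(lo[1]+hh,480)
    o[y0:y1,x0:x1]=b[y0-lo[1]:y1-lo[1],x0-lo[0]:x1-lo[0]];return o
def fit(s,n,m,p0,z=0,yaw=True):
    m=hullmask(m)
    def f(v):
        p=[p0[0]+v[0],p0[1]+v[1],p0[2]+(v[2]/20 if yaw else 0)]
        r=render(s,n,p,z);return 1-np.minimum(r,m).sum()/np.maximum(r,m).sum()
    best=None
    for k in ((0,3,-3,6,-6) if yaw else (0,)):
        r=minimize(f,[0,0,k],method="Nelder-Mead",options=dict(initial_simplex=np.array([[0,0,k],[8,0,k],[0,8,k],[0,0,k+4]])[:4 if yaw else 4],xatol=.05,fatol=1e-4,maxiter=150))
        if best is None or r.fun<best.fun: best=r
    v=best.x;return np.array([p0[0]+v[0],p0[1]+v[1],np.degrees(p0[2]+v[2]/20)]),1-best.fun
E
cat > b.py <<'E'
from fit import *
np.set_printoptions(precision=1,suppress=True)
P0=dict(axle=(606,278,.25),post=(613,99,0),holder=(435,87,-.3),washer=(620,-95,.25),roller=(433,-98,0),keeper=(432,252,0),bush=(435,87,0),bottle=(800,48,0))
for c in("top","scene"):
    s=snapshot(c)
    for n in P0:
        try:m=np.load(f"m_{c}_{n}.npy")
        except: 
            t=finder.trace(n,c)
            if not t: print(c,n,"none");continue
            m=t[0]["mask"]
        print(c,n,*fit(s,n,m,P0[n],yaw=n in("axle","holder","washer")))
E
python3 b.py
```

```text
top axle [605.6 276.9  15.9] 0.9407137602313007
top post [617.2  97.3   1.8] 0.9609871166757394
top holder [435.   89.4  72.2] 0.9549704363689672
top washer [620.2 -93.1  17.5] 0.955988334595216
top roller [431.7 -95.5   4.7] 0.964098224085265
top keeper [433.4 247.4   5.1] 0.9240720469698478
top bush [435.6  88.6   0.9] 0.9308084227028183
top bottle [798.9  44.3   3. ] 0.9725767037740972
scene axle [602.3 276.4  16.8] 0.9682650028676202
scene post [615.7  97.8   4.3] 0.9712781574284991
scene holder [432.   90.4  70.5] 0.9489148087996456
scene washer [617.6 -93.5  18.6] 0.9343537368399436
scene roller [428.2 -94.8   6.6] 0.9137129109863673
scene keeper [429.4 250.    5. ] 0.8630321787088838
scene bush [434.3  88.    8.5] 0.8683033757124068
scene bottle [794.   47.7   4.8] 0.963417354450145
```

Call:
send_rows:
  steps:
    - [[6.59,-15.4,-3.7],[0,0,-1.48]]
    - [[6.59,-15.4,-3.7],[0,0,-1.48]]
    - [[6.59,-15.4,-3.7],[0,0,-1.48]]
    - [[6.59,-15.4,-3.7],[0,0,-1.48]]
    - [[6.59,-15.4,-3.7],[0,0,-1.48]]
    - [[6.59,-15.4,-3.7],[0,0,-1.48]]
    - [[6.59,-15.4,-3.7],[0,0,-1.48]]
    - [[6.59,-15.4,-3.7],[0,0,-1.48]]
    - [[6.59,-15.4,-3.7],[0,0,-1.48]]
    - [[6.59,-15.4,-3.7],[0,0,-1.48]]
  fingers: 0
  squeeze: 50

```text
time: 3.1
tool_pos: [434.0, 89.2, 120.2]
tcp_rot: [-180.0, -0.0, 72.0]
ft_force: [-0.3, 0.3, 0.4]
finger_gap: 85.7
grip_force: 0.0
```

Call:
send_rows:
  steps:
    - [[0,0,-1.5],[0,0,0]]
    - [[0,0,-2.7],[0,0,0]]
    - [[0,0,-3.4],[0,0,0]]
    - [[0,0,-3.8],[0,0,0]]
    - [[0,0,-3.8],[0,0,0]]

```text
time: 3.72
tool_pos: [433.4, 90.6, 6.1]
tcp_rot: [-179.9, 0.0, 72.1]
ft_force: [-0.3, 0.3, 0.1]
finger_gap: 85.1
grip_force: 0.0
```

Call:
send_rows:
  steps:
    - [[0,0,0],[0,0,0]]
    - [[0,0,0],[0,0,0]]
    - [[0,0,0],[0,0,0]]
    - [[0,0,0],[0,0,0]]
    - [[0,0,0],[0,0,0]]
    - [[0,0,0],[0,0,0]]
  fingers: 1

```text
time: 4.47
tool_pos: [435.2, 89.8, 7.7]
tcp_rot: [179.9, -0.1, 72.0]
ft_force: [-1.5, 1.3, 5.7]
finger_gap: 55.2
grip_force: 54.3
```

Call:
send_rows:
  steps:
    - [[0,0,0.5],[0,0,0]]
    - [[0,0,1.5],[0,0,0]]
    - [[0,0,2.5],[0,0,0]]
    - [[1.5,0.07,2.5],[0,0,0]]
    - [[3,0.14,2.5],[0,0,0]]
    - [[4.5,0.2,2.5],[0,0,0]]
    - [[6.0,0.27,2.5],[0,0,0]]
    - [[6.08,0.27,2.5],[0,0,0]]
    - [[6.08,0.27,2.5],[0,0,0]]

```text
time: 5.6
tool_pos: [615.9, 97.5, 81.3]
tcp_rot: [-179.9, 0.0, 72.0]
ft_force: [-0.4, 0.1, -3.7]
finger_gap: 55.2
grip_force: 56.2
```

```bash
cat > held.py <<'E'
# usage: held.py name z x y yaw  : fit held object in both cams
import sys
from fit import *
np.set_printoptions(precision=1,suppress=True)
n=sys.argv[1];z,x,y,a=map(float,sys.argv[2:6])
st=sense();print(st["tool_pos"],st["tcp_rot"],st["ft_force"],st["finger_gap"])
for c in("top","scene"):
    s=snapshot(c);i=s["img"][:,:,::-1].copy()
    for t in finder.trace(n,c)[:2]:
        b=np.array(t["box"])*[640,480,640,480];p=proj(s,(x,y,z+10))
        if np.abs(b[:2]+b[2:]/2-p).max()>40: print(c,"skip",b,p);continue
        r,q=fit(s,n,t["mask"],(x,y,np.radians(a)),z,n in("holder","washer"))
        print(c,round(t["confidence"],2),r,round(q,3))
        i[t["mask"]]=i[t["mask"]]//2+np.array([0,100,0],np.uint8)
        cv2.polylines(i,[np.round(hullpoly(s,n,(r[0],r[1],np.radians(r[2])),z)).astype(np.int32)],1,(0,0,255));break
    u,v=proj(s,(x,y,z+15)).astype(int);cr=i[max(v-60,0):v+60,max(u-65,0):u+65]
    cv2.imwrite(f"pics/held_{c}.png",cv2.resize(cr,(390,360),interpolation=cv2.INTER_CUBIC))
cv2.imwrite(sys.argv[6],np.hstack([cv2.imread(f"pics/held_{c}.png") for c in("top","scene")]))
E
python3 held.py holder 75 616.4 97.6 72 pics/h1.png
```

```text
[615.9  97.5  81.3] [-179.9    0.    72. ] [-0.4  0.1 -3.7] 55.222866069114815
top 0.5 [639.6  42.5  36.1] 0.009
scene 0.71 [616.4  94.6  71.2] 0.895
```

View pics/h1.png

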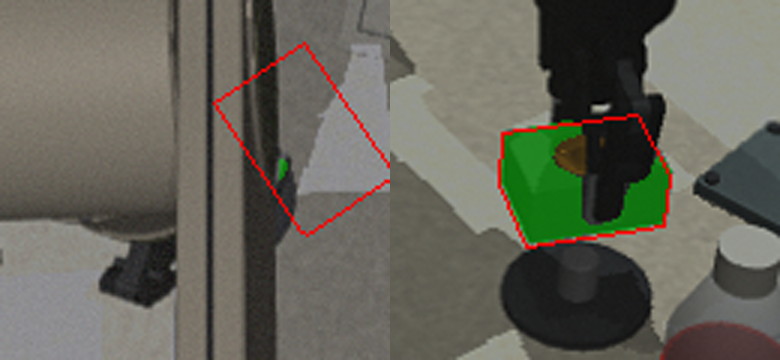

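Call:
send_rows:
  steps:
    - [[0,0.03,-0.7],[0,0,0]]
    - [[0,0.03,-1.2],[0,0,0]]
    - [[0,0.03,-1.35],[0,0,0]]
    - [[0,0.03,-1.4],[0,0,0]]
    - [[0,0.03,-1.43],[0,0,0]]
    - [[0,0.03,-1.43],[0,0,0]]

```text
time: 6.55
tool_pos: [616.8, 98.6, 38.9]
tcp_rot: [180.0, -0.0, 72.0]
ft_force: [0.7, -0.0, -2.6]
finger_gap: 55.1
grip_force: 56.1
```

Call:
send_rows:
  steps:
    - [[0,0,-0.1],[0,0,0]]
    - [[0,0,-0.2],[0,0,0]]
    - [[0,0,-0.3],[0,0,0]]
    - [[0,0,-0.4],[0,0,0]]
    - [[0,0,-0.5],[0,0,0]]
    - [[0,0,-0.6],[0,0,0]]
    - [[0,0,-0.68],[0,0,0]]
    - [[0,0,-0.75],[0,0,0]]
    - [[0,0,-0.75],[0,0,0]]

```text
time: 7.68
tool_pos: [616.4, 98.5, 15.9]
tcp_rot: [180.0, -0.0, 72.0]
ft_force: [0.8, -0.9, -1.6]
finger_gap: 55.0
grip_force: 56.4
```

Call:
send_rows:
  steps:
    - [[0,0,-0.04],[0,0,0]]
    - [[0,0,-0.04],[0,0,0]]

```text
time: 7.92
tool_pos: [616.4, 98.5, 15.8]
tcp_rot: [180.0, 0.0, 72.0]
ft_force: [-4.9, -1.2, 9.0]
finger_gap: 55.0
grip_force: 57.5
```

Call:
send_rows:
  steps:
    - [[0,0,0],[0,0,0]]
    - [[0,0,0],[0,0,0]]
    - [[0,0,0],[0,0,0]]
    - [[0,0,0],[0,0,0]]
    - [[0,0,0.5],[0,0,0]]
    - [[0,0,1.5],[0,0,0]]
    - [[0,0,3],[0,0,0]]
    - [[0,0,3],[0,0,0]]
  fingers: 0

```text
time: 8.93
tool_pos: [620.2, 98.9, 111.3]
tcp_rot: [179.5, -0.2, 72.0]
ft_force: [0.8, 0.1, -1.1]
finger_gap: 85.3
grip_force: 0.0
```

Call:
send_rows:
  steps:
    - [[0.08,-6.39,0],[0,0,0.628]]
    - [[0.08,-6.39,0],[0,0,0.628]]
    - [[0.08,-6.39,0],[0,0,0.628]]
    - [[0.08,-6.39,0],[0,0,0.628]]
    - [[0.08,-6.39,-1],[0,0,0.628]]
    - [[0.08,-6.39,-2],[0,0,0.628]]
    - [[0.08,-6.39,-2.8],[0,0,0.628]]
    - [[0.08,-6.39,-3.2],[0,0,0.628]]
    - [[0.08,-6.39,-3.39],[0,0,0.628]]
    - [[0.08,-6.39,-3.39],[0,0,0.628]]

```text
time: 10.18
tool_pos: [619.1, -93.2, 3.4]
tcp_rot: [180.0, 0.0, 108.0]
ft_force: [0.9, 0.2, -0.8]
finger_gap: 85.5
grip_force: 0.0
```

```bash
cat > g.py <<'E'
from h import *
np.set_printoptions(precision=1,suppress=True)
st=sense();print(st["tool_pos"],st["ft_force"],st["finger_gap"])
s=snapshot("scene");i=s["img"][:,:,::-1]
a=i[165:275,320:460];b=i[250:320,240:330];r=lambda q:cv2.resize(q,(390,300),interpolation=cv2.INTER_CUBIC)
cv2.imwrite("pics/g1.png",np.hstack([r(a),r(b)]))
E
python3 g.py
```

```text
[619.1 -93.2   3.4] [ 0.9  0.2 -0.8] 85.47376675735579
```

View pics/g1.png

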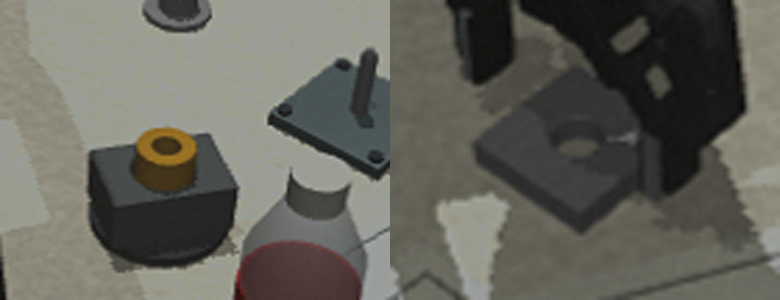

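Call:
send_rows:
  steps:
    - [[0,0,0],[0,0,0]]
    - [[0,0,0],[0,0,0]]
    - [[0,0,0],[0,0,0]]
    - [[0,0,0],[0,0,0]]
    - [[0,0,0],[0,0,0]]
    - [[0,0,0],[0,0,0]]
  fingers: 1
  squeeze: 60

```text
time: 10.98
tool_pos: [619.8, -93.4, 4.6]
tcp_rot: [179.9, 0.1, 108.0]
ft_force: [-1.4, 0.6, 5.8]
finger_gap: 53.9
grip_force: 62.1
```

Call:
send_rows:
  steps:
    - [[0,0,0.7],[0,0,0]]
    - [[0,0,2],[0,0,0]]
    - [[0,0.5,3.4],[0,0,0]]
    - [[0,2,3.4],[0,0,0]]
    - [[0,4,3.4],[0,0,0]]
    - [[0,6,3.4],[0,0,0]]
    - [[-0.2,8,3.4],[0,0,0]]
    - [[-0.3,10,3.4],[0,0,0]]
    - [[-0.5,11.8,3.4],[0,0,0]]
    - [[-0.5,12.33,3.4],[0,0,0]]

```text
time: 12.22
tool_pos: [602.8, 280.4, 106.2]
tcp_rot: [180.0, -0.0, 108.2]
ft_force: [1.2, -0.4, -2.6]
finger_gap: 53.5
grip_force: 63.9
```

Call:
send_rows:
  steps:
    - [[0,0,-0.2],[0,0,0]]
    - [[0,0,-0.2],[0,0,0]]

```text
time: 12.48
tool_pos: [603.5, 274.9, 98.2]
tcp_rot: [-179.9, 0.0, 107.9]
ft_force: [-0.2, -0.3, -1.2]
finger_gap: 53.4
grip_force: 63.8
```

```bash
python3 held.py washer 96 604 277 18 pics/h2.png
```

```text
[603.5 274.9  98.2] [-179.9    0.   107.9] [-0.2 -0.3 -1.2] 53.40362027002459
top 0.59 [611.2 260.1 -17.4] 0.547
scene 0.62 [604.8 272.8  16.4] 0.842
```

View pics/h2.png

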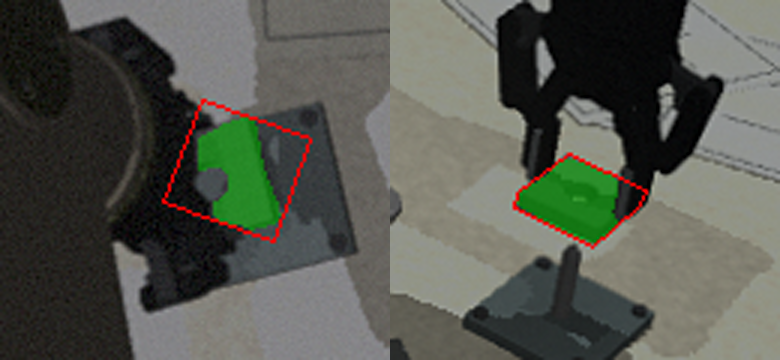

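Call:
send_rows:
  steps:
    - [[0,0,-0.6],[0,0,0]]
    - [[0,0,-1.0],[0,0,0]]
    - [[0,0,-1.15],[0,0,0]]
    - [[0,0,-1.25],[0,0,0]]
    - [[0,0,-1.35],[0,0,0]]
    - [[0,0,-1.45],[0,0,0]]
    - [[0,0,-1.5],[0,0,0]]
    - [[0,0,-1.5],[0,0,0]]

```text
time: 13.68
tool_pos: [603.7, 276.7, 53.9]
tcp_rot: [-180.0, -0.0, 108.0]
ft_force: [0.1, -0.9, -2.7]
finger_gap: 53.4
grip_force: 63.8
```

Call:
send_rows:
  steps:
    - [[0,0,-0.2],[0,0,0]]
    - [[0,0,-0.4],[0,0,0]]
    - [[0,0,-0.6],[0,0,0]]
    - [[0,0,-0.8],[0,0,0]]
    - [[0,0,-1.0],[0,0,0]]
    - [[0,0,-1.15],[0,0,0]]
    - [[0,0,-1.25],[0,0,0]]
    - [[0,0,-1.32],[0,0,0]]
    - [[0,0,-1.32],[0,0,0]]

```text
time: 14.8
tool_pos: [604.0, 276.8, 14.7]
tcp_rot: [180.0, -0.0, 108.0]
ft_force: [-0.7, -0.6, -1.0]
finger_gap: 53.5
grip_force: 64.0
```

Call:
send_rows:
  steps:
    - [[0,0,-0.03],[0,0,0]]
    - [[0,0,-0.04],[0,0,0]]

```text
time: 15.05
tool_pos: [604.1, 276.8, 14.6]
tcp_rot: [180.0, 0.0, 108.0]
ft_force: [-7.1, -2.4, 9.7]
finger_gap: 53.3
grip_force: 65.4
```

Call:
send_rows:
  steps:
    - [[0,0,0],[0,0,0]]
    - [[0,0,0],[0,0,0]]
    - [[0,0,0],[0,0,0]]
    - [[0,0,0],[0,0,0]]
    - [[0,0,0.7],[0,0,0]]
    - [[0,0,2],[0,0,0]]
    - [[0,0,3.4],[0,0,0]]
    - [[0,0,3.8],[0,0,0]]
  fingers: 0

```text
time: 16.05
tool_pos: [606.4, 277.7, 133.3]
tcp_rot: [179.5, -0.0, 108.0]
ft_force: [-1.0, -0.2, 0.7]
finger_gap: 85.6
grip_force: 0.0
```

Call:
send_rows:
  steps:
    - [[0.42,-2,0],[0,0,0]]
    - [[0.42,-4,0],[0,0,0]]
    - [[0.42,-5.94,0],[0,0,0]]
    - [[0.42,-5.94,0],[0,0,0]]
    - [[0.42,-5.94,-0.5],[0,0,0]]
    - [[0.42,-5.94,-0.5],[0,0,0]]

```text
time: 16.8
tool_pos: [614.7, 99.7, 109.8]
tcp_rot: [-179.8, -0.1, 108.1]
ft_force: [-0.6, 0.8, 0.3]
finger_gap: 85.4
grip_force: 0.0
```

```bash
cat > g.py <<'E'
from fit import *
np.set_printoptions(precision=1,suppress=True)
st=sense();print(st["tool_pos"],st["ft_force"],st["finger_gap"])
for c in ("scene","top"):
    s=snapshot(c);i=s["img"][:,:,::-1]
    for n,p,z in(("holder",(616.4,98.5,1.257),8),("washer",(604,277,.31),10)):
        t=finder.trace(n,c)
        if t: print(c,n,t[0]["confidence"],*fit(s,n,t[0]["mask"],p,z))
    q=finder.trace("bush",c)
    M["bush"]=np.r_[circ(38,20),circ(38,30)]
    if q: print(c,"bush",q[0]["confidence"],*fit(s,"bush",q[0]["mask"],(616.4,98.5,0),34,False))
    u,v=proj(s,(610,190,40)).astype(int);cv2.imwrite(f"pics/g_{c}.png",cv2.resize(i[v-60:v+60,u-90:u+75],(400,300),interpolation=cv2.INTER_CUBIC))
cv2.imwrite("pics/g2.png",np.hstack([cv2.imread("pics/g_scene.png"),cv2.imread("pics/g_top.png")]))
E
python3 g.py
```

```text
[614.7  99.7 109.8] [-0.6  0.8  0.3] 85.42720452612942
scene holder 0.87 [614.9  97.4  71.7] 0.9562502608623065
scene washer 0.97 [602.9 277.3  18.8] 0.9327046983984127
scene bush 0.58 [624.1  90.1  -2.2] 0.7641284249453689
top holder 0.72 [616.5  54.   25.4] 0.15736724008975322
top washer 0.7 [603.2 265.8 -13.9] 0.17169974115616915
```

View pics/g2.png

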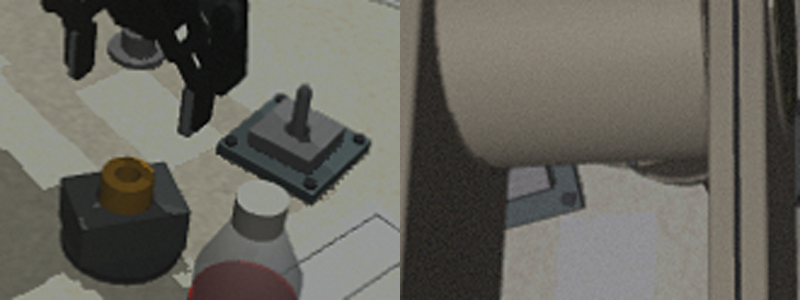

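Call:
send_rows:
  steps:
    - [[0,0,-0.8],[0,0,0]]
    - [[0,0,-1.5],[0,0,0]]
    - [[0,0,-2.0],[0,0,0]]
    - [[0,0,-2.17],[0,0,0]]
    - [[0,0,-2.17],[0,0,0]]

```text
time: 17.82
tool_pos: [616.3, 98.5, 46.9]
tcp_rot: [-180.0, -0.0, 108.0]
ft_force: [0.5, 0.7, 0.6]
finger_gap: 85.7
grip_force: 0.0
```

Call:
send_rows:
  steps:
    - [[0,0,0],[0,0,0]]
    - [[0,0,0],[0,0,0]]
    - [[0,0,0],[0,0,0]]
    - [[0,0,0],[0,0,0]]
    - [[0,0,0],[0,0,0]]
    - [[0,0,0],[0,0,0]]
    - [[0,0,0],[0,0,0]]
  fingers: 1

```text
time: 18.7
tool_pos: [616.9, 98.5, 48.2]
tcp_rot: [179.9, 0.0, 108.0]
ft_force: [-1.4, 0.1, 6.1]
finger_gap: 35.5
grip_force: 59.6
```

Call:
send_rows:
  steps:
    - [[0,0,0.2],[0,0,0]]
    - [[0,0,0.6],[0,0,0]]
    - [[0,0,1.2],[0,0,0]]
    - [[0,0,1.9],[0,0,0]]
    - [[-0.1,1.5,1.9],[0,0,0]]
    - [[-0.2,3,1.9],[0,0,0]]
    - [[-0.3,4.5,1.9],[0,0,0]]
    - [[-0.42,5.7,1.9],[0,0,0]]
    - [[-0.42,5.94,1.9],[0,0,0]]
    - [[-0.42,5.94,1.9],[0,0,0]]

```text
time: 19.95
tool_pos: [604.1, 276.9, 105.1]
tcp_rot: [179.9, 0.0, 108.0]
ft_force: [0.3, -0.8, -1.9]
finger_gap: 35.6
grip_force: 60.1
```

```bash
sed -i 's/^n=sys/M["bush"]=np.r_[circ(38,0),circ(38,30)]\nn=sys/' held.py; python3 held.py bush 91 604 277 18 pics/h3.png
```

```text
[604.1 276.9 105.1] [179.9   0.  108. ] [ 0.3 -0.8 -1.9] 35.630633949069065
top 0.82 [608.7 266.9  19.6] 0.549
```

View pics/h3.png

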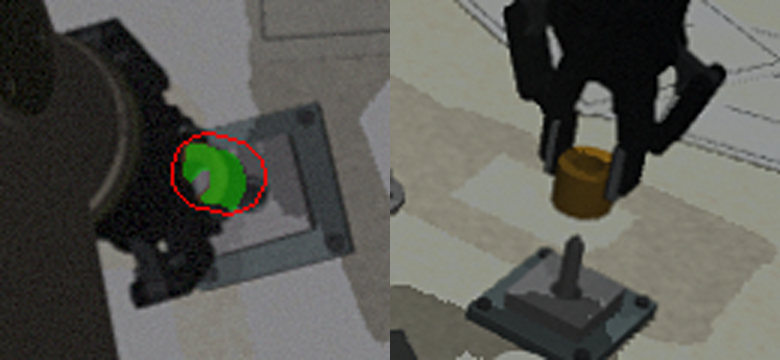

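```bash
cat > c.py <<'E'
from fit import *
np.set_printoptions(precision=1,suppress=True)
M["bush"]=np.r_[circ(38,0),circ(38,30)]
s=snapshot("scene");i=s["img"]
u,v=proj(s,(604,277,106)).astype(int)
hsv=cv2.cvtColor(i,cv2.COLOR_RGB2HSV);m=(hsv[...,0]<25)&(hsv[...,0]>8)&(hsv[...,1]>120)
w=np.zeros_like(m);w[v-25:v+25,u-25:u+25]=1;m&=w
c,r=np.nonzero(m)[::-1];print("bush px",c.min(),c.max(),r.min(),r.max())
h=hullpoly(s,"bush",(604,277,0),91);print("pred",h.min(0),h.max(0))
print(fit(s,"bush",m,(604,277,0),91,False))
# axle tip lateral: dark pixels rows
for z in (30,40,50,60,64):
    p=proj(s,(602.3,276.4,z));g=i[int(round(p[1])),:,:].mean(1);k=int(p[0]);print(z,p,g[k-9:k+10].astype(int))
E
python3 c.py
```

```text
bush px 445 464 153 176
pred [445.  151.6] [468.6 177.1]
(array([602.5, 274.9,   7.2]), np.float64(0.8734286813750641))
30 [449.3 196.9] [100  99  99 101 102  92  71  43  36  40  41  42  38  59  84  87  86  84
  85]
40 [450.2 192.8] [ 99  99  91  85  86  87  78  47  37  41  40  42  40  65  86 101  99 112
 132]
50 [451.  188.5] [ 23  34  68  85  85  84  92  73  41  37  41  42  41  34 120 125 125 125
 123]
60 [451.8 184.2] [138 143 145 144 145 145 147 123  67  36  42  44  64 113 147 144 144 144
 144]
64 [452.2 182.5] [143 144 144 144 145 149 150 124  68  37  42  86 147 146 145 145 144 146
 145]
```

Call:
send_rows:
  steps:
    - [[-0.03,0,-0.5],[0,0,0]]
    - [[-0.03,0,-0.8],[0,0,0]]
    - [[-0.03,0,-0.9],[0,0,0]]
    - [[-0.03,0,-0.97],[0,0,0]]
    - [[-0.03,0,-1.04],[0,0,0]]
    - [[-0.03,0,-1.11],[0,0,0]]
    - [[-0.03,0,-1.18],[0,0,0]]
    - [[-0.03,0,-1.25],[0,0,0]]
    - [[-0.03,0,-1.25],[0,0,0]]

```text
time: 21.32
tool_pos: [602.7, 276.6, 66.3]
tcp_rot: [-180.0, 0.0, 108.0]
ft_force: [0.4, -0.6, -1.5]
finger_gap: 35.6
grip_force: 60.1
```

Call:
send_rows:
  steps:
    - [[0,0,-0.15],[0,0,0]]
    - [[0,0,-0.3],[0,0,0]]
    - [[0,0,-0.45],[0,0,0]]
    - [[0,0,-0.6],[0,0,0]]
    - [[0,0,-0.75],[0,0,0]]
    - [[0,0,-0.88],[0,0,0]]
    - [[0,0,-0.96],[0,0,0]]
    - [[0,0,-1.02],[0,0,0]]
    - [[0,0,-1.04],[0,0,0]]
    - [[0,0,-1.04],[0,0,0]]

```text
time: 22.58
tool_pos: [603.1, 276.8, 36.3]
tcp_rot: [180.0, 0.0, 108.0]
ft_force: [-3.2, -2.0, 4.9]
finger_gap: 35.2
grip_force: 60.7
```

Call:
send_rows:
  steps:
    - [[0,0,0],[0,0,0]]
    - [[0,0,0],[0,0,0]]
    - [[0,0,0],[0,0,0]]
    - [[0,0,0],[0,0,0]]
    - [[0,0,0],[0,0,0]]
    - [[0,0,0.5],[0,0,0]]
    - [[0,0,1.5],[0,0,0]]
    - [[0,0,2.5],[0,0,0]]
    - [[0,0,3],[0,0,0]]
    - [[0,0,3],[0,0,0]]
  fingers: 0

```text
time: 23.82
tool_pos: [604.0, 277.1, 127.5]
tcp_rot: [179.8, -0.0, 108.0]
ft_force: [0.7, 0.5, 0.1]
finger_gap: 85.6
grip_force: 0.0
```

Call:
send_rows:
  steps:
    - [[-0.76,-1.64,0],[0,0,0]]
    - [[-1.5,-3.3,0],[0,0,0]]
    - [[-2.4,-5.2,0],[0,0,0]]
    - [[-3.3,-7.1,0],[0,0,0]]
    - [[-4.2,-9,0],[0,0,0]]
    - [[-5.1,-11,0],[0,0,0]]
    - [[-5.76,-12.4,-0.3],[0,0,0]]
    - [[-5.76,-12.4,-1],[0,0,0]]
    - [[-5.76,-12.4,-2],[0,0,0]]
    - [[-5.76,-12.4,-2.5],[0,0,0]]

```text
time: 25.08
tool_pos: [427.9, -94.8, 47.6]
tcp_rot: [-179.8, -0.2, 108.0]
ft_force: [-0.8, -0.6, 0.2]
finger_gap: 85.4
grip_force: 0.0
```

```bash
cat > d.py <<'E'
from fit import *
np.set_printoptions(precision=1,suppress=True)
M["bush"]=np.r_[circ(38,0),circ(38,30)]
st=sense();print(st["tool_pos"],st["ft_force"],st["finger_gap"])
for c in ("scene","top"):
    s=snapshot(c);i=s["img"][:,:,::-1]
    hsv=cv2.cvtColor(s["img"],cv2.COLOR_RGB2HSV);m=(hsv[...,0]<30)&(hsv[...,0]>8)&(hsv[...,1]>90)
    u,v=proj(s,(604,277,37)).astype(int);w=np.zeros_like(m);w[v-25:v+25,u-25:u+25]=1;m&=w
    print(c,"bush",*fit(s,"bush",m,(604,277,0),22,False))
    t=finder.trace("roller",c)
    if t: print(c,"roller",t[0]["confidence"],*fit(s,"roller",t[0]["mask"],(430,-95,0),0,False))
    a=i[v-35:v+35,u-45:u+45];u,v=proj(s,(430,-95,11)).astype(int);b=i[v-35:v+35,u-45:u+45]
    cv2.imwrite(f"pics/d_{c}.png",np.hstack([cv2.resize(q,(390,300),interpolation=cv2.INTER_CUBIC) for q in(a,b)]))
cv2.imwrite("pics/d.png",np.vstack([cv2.imread("pics/d_scene.png"),cv2.imread("pics/d_top.png")]))
E
python3 d.py
```

```text
[427.9 -94.8  47.6] [-0.8 -0.6  0.2] 85.39330041842489
scene bush [601.8 277.1  10.3] 0.9218138096873927
scene roller 0.83 [429.5 -95.    4.5] 0.9389288339818185
top bush [604.7 276.2   5.1] 0.8621873748068448
```

View pics/d.png

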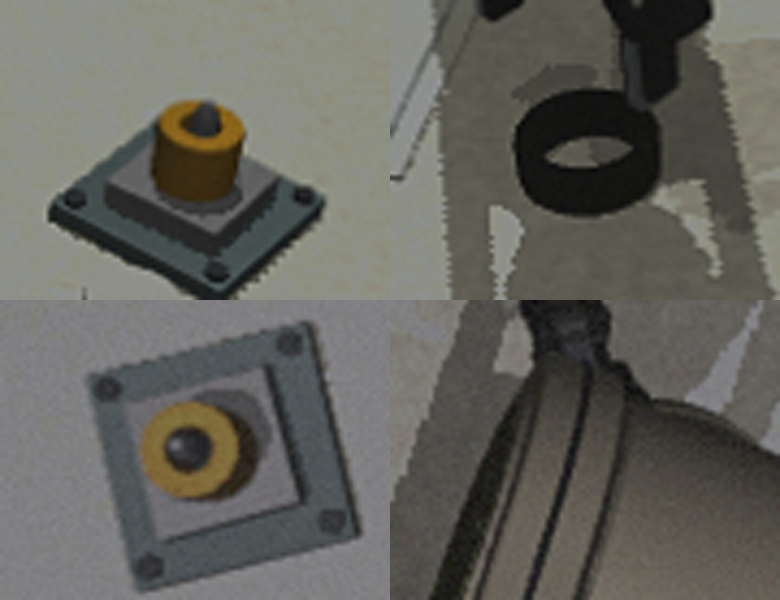

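Call:
send_rows:
  steps:
    - [[0,0,-0.6],[0,0,0]]
    - [[0,0,-1.2],[0,0,0]]
    - [[0,0,-1.55],[0,0,0]]
    - [[0,0,-1.55],[0,0,0]]

```text
time: 25.78
tool_pos: [430.0, -95.1, 3.9]
tcp_rot: [-180.0, -0.0, 108.0]
ft_force: [0.4, 0.0, 0.6]
finger_gap: 85.2
grip_force: 0.0
```

Call:
send_rows:
  steps:
    - [[0,0,0],[0,0,0]]
    - [[0,0,0],[0,0,0]]
    - [[0,0,0],[0,0,0]]
    - [[0,0,0],[0,0,0]]
    - [[0,0,0],[0,0,0]]
  fingers: 1
  squeeze: 40

```text
time: 26.4
tool_pos: [431.1, -95.6, 5.2]
tcp_rot: [179.9, 0.1, 108.0]
ft_force: [-0.8, 0.4, 6.2]
finger_gap: 59.7
grip_force: 43.4
```

Call:
send_rows:
  steps:
    - [[0,0,0.6],[0,0,0]]
    - [[0,0,1.8],[0,0,0]]
    - [[0.4,0.8,3],[0,0,0]]
    - [[1.2,2.6,3],[0,0,0]]
    - [[2.1,4.5,3],[0,0,0]]
    - [[3,6.4,3],[0,0,0]]
    - [[3.9,8.3,3],[0,0,0]]
    - [[4.8,10.2,3],[0,0,0]]
    - [[5.5,11.8,3],[0,0,0]]
    - [[5.77,12.4,3],[0,0,0]]

```text
time: 27.65
tool_pos: [603.8, 280.0, 94.1]
tcp_rot: [179.9, -0.0, 108.1]
ft_force: [0.0, 0.3, -0.8]
finger_gap: 59.1
grip_force: 43.7
```

Call:
send_rows:
  steps:
    - [[0,0,-0.3],[0,0,0]]
    - [[0,0,-0.3],[0,0,0]]
    - [[0,0,-0.3],[0,0,0]]

```text
time: 28.02
tool_pos: [602.8, 275.4, 84.7]
tcp_rot: [-179.9, 0.0, 107.9]
ft_force: [0.5, -0.5, -0.5]
finger_gap: 59.4
grip_force: 43.7
```

```bash
python3 held.py roller 81 603.2 276.7 18 pics/h4.png
```

```text
[602.8 275.4  84.7] [-179.9    0.   107.9] [ 0.5 -0.5 -0.5] 59.36764033967908
top 0.77 [609.2 258.9  31.3] 0.491
scene 0.85 [601.1 274.2  24.9] 0.898
```

View pics/h4.png

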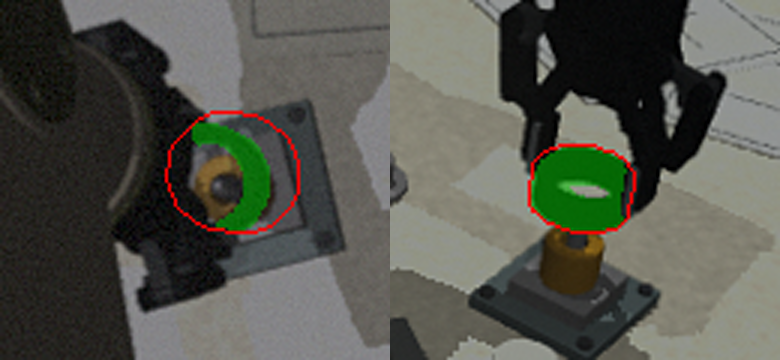

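Call:
send_rows:
  steps:
    - [[0.02,0.03,-0.5],[0,0,0]]
    - [[0.02,0.03,-0.85],[0,0,0]]
    - [[0.02,0.03,-0.95],[0,0,0]]
    - [[0.02,0.03,-1.02],[0,0,0]]
    - [[0.02,0.03,-1.09],[0,0,0]]
    - [[0.02,0.03,-1.15],[0,0,0]]
    - [[0.02,0.03,-1.15],[0,0,0]]

```text
time: 29.1
tool_pos: [603.8, 277.6, 50.4]
tcp_rot: [180.0, 0.0, 108.0]
ft_force: [0.0, 0.3, -0.7]
finger_gap: 59.3
grip_force: 43.7
```

Inserted over the bush with no force; continue down.

Call:
send_rows:
  steps:
    - [[0,0,-0.15],[0,0,0]]
    - [[0,0,-0.3],[0,0,0]]
    - [[0,0,-0.45],[0,0,0]]
    - [[0,0,-0.6],[0,0,0]]
    - [[0,0,-0.72],[0,0,0]]
    - [[0,0,-0.79],[0,0,0]]
    - [[0,0,-0.81],[0,0,0]]
    - [[0,0,-0.81],[0,0,0]]

```text
time: 30.1
tool_pos: [604.0, 277.7, 27.2]
tcp_rot: [180.0, 0.0, 108.0]
ft_force: [-4.1, -1.5, 6.3]
finger_gap: 59.5
grip_force: 44.5
```

Call:
send_rows:
  steps:
    - [[0,0,0],[0,0,0]]
    - [[0,0,0],[0,0,0]]
    - [[0,0,0],[0,0,0]]
    - [[0,0,0],[0,0,0]]
    - [[0,0,0],[0,0,0]]
    - [[0,0,0.5],[0,0,0]]
    - [[0,0,1.5],[0,0,0]]
    - [[0,0,2.5],[0,0,0]]
    - [[0,0,3],[0,0,0]]
    - [[0,0,3],[0,0,0]]
  fingers: 0

```text
time: 31.35
tool_pos: [604.9, 278.0, 118.2]
tcp_rot: [179.8, -0.0, 108.0]
ft_force: [-0.3, 0.3, -0.8]
finger_gap: 85.4
grip_force: 0.0
```

```bash
cat > e.py <<'E'
from fit import *
np.set_printoptions(precision=1,suppress=True)
out=[]
for c in ("scene","top"):
    s=snapshot(c);i=s["img"][:,:,::-1].copy()
    r=None
    for t in finder.trace("keeper",c)[:3]:
        b=np.array(t["box"])*[640,480,640,480];print(c,t["confidence"],b)
        r,q=fit(s,"keeper",t["mask"],(431,249,0),0,False);print(r,q)
        if q>.8: break
    for t in finder.trace("roller",c)[:1]:
        print("roller",fit(s,"roller",t["mask"],(603,277,0),22,False))
    k=6
    def crop(p,r,n,z):
        u,v=proj(s,p).astype(int);a=cv2.resize(i[v-25:v+25,u-32:u+33],None,fx=k,fy=k,interpolation=cv2.INTER_CUBIC)
        if n: 
            h=hullpoly(s,n,r,z);cv2.polylines(a,[np.round((h-[u-32,v-25]+.5)*k).astype(np.int32)],1,(0,0,255))
        return a
    out.append(np.hstack([crop((431,249,10),(431.4,248.5,0),"keeper",0),crop((603,277,35),None,None,0)]))
cv2.imwrite("pics/e.png",np.vstack(out)[:, :800])
E
python3 e.py
```

```text
scene 0.67 [375.2 157.6  19.9  15.2]
[429.7 248.8   4.7] 0.913209478076045
roller (array([603.2, 278.4,   0.2]), np.float64(0.9190093068587918))
top 0.95 [148.9 331.   34.3  27.9]
[433.2 246.8   3.4] 0.9148787685436274
roller (array([604. , 276.5,   4. ]), np.float64(0.907172250132539))
```

View pics/e.png

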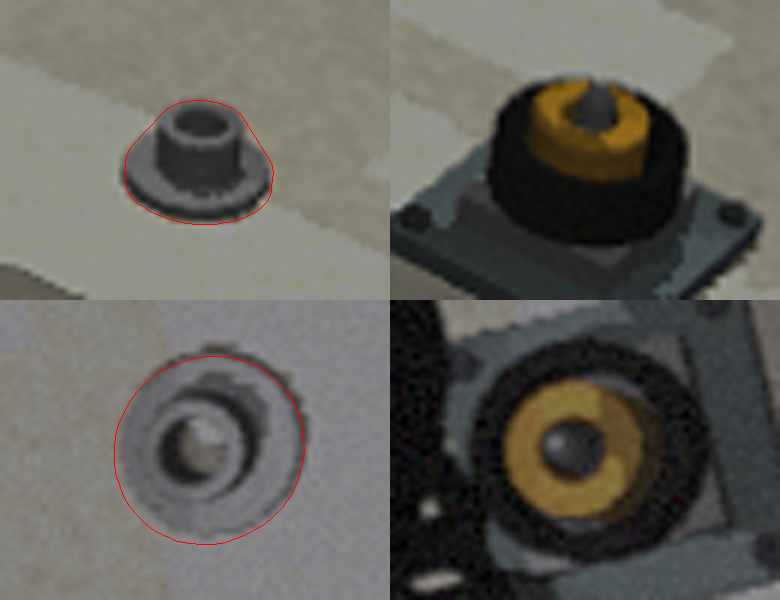

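Call:
send_rows:
  steps:
    - [[-1.5,-0.3,0],[0,0,0]]
    - [[-3.2,-0.6,0],[0,0,0]]
    - [[-4.9,-0.9,0],[0,0,0]]
    - [[-5.74,-0.99,0],[0,0,0]]
    - [[-5.74,-0.99,-1],[0,0,0]]
    - [[-5.74,-0.99,-2.2],[0,0,0]]
    - [[-5.74,-0.99,-3],[0,0,0]]
    - [[-5.74,-0.99,-3.4],[0,0,0]]
    - [[-5.74,-0.99,-3.61],[0,0,0]]
    - [[-5.74,-0.99,-3.61],[0,0,0]]

```text
time: 32.9
tool_pos: [431.8, 248.0, 8.0]
tcp_rot: [180.0, -0.0, 108.0]
ft_force: [0.4, -0.5, 0.8]
finger_gap: 85.6
grip_force: 0.0
```

Call:
send_rows:
  steps:
    - [[0,0,0],[0,0,0]]
    - [[0,0,0],[0,0,0]]
    - [[0,0,0],[0,0,0]]
    - [[0,0,0],[0,0,0]]
    - [[0,0,0],[0,0,0]]
    - [[0,0,0],[0,0,0]]
    - [[0,0,0],[0,0,0]]
  fingers: 1
  squeeze: 50

```text
time: 33.78
tool_pos: [432.2, 248.2, 8.5]
tcp_rot: [179.9, -0.0, 108.0]
ft_force: [-1.0, 0.1, 5.9]
finger_gap: 27.6
grip_force: 50.1
```

Call:
send_rows:
  steps:
    - [[0,0,0.6],[0,0,0]]
    - [[0,0,1.8],[0,0,0]]
    - [[0,0,3],[0,0,0]]
    - [[1.2,0.2,3],[0,0,0]]
    - [[2.7,0.4,3],[0,0,0]]
    - [[4.2,0.7,3],[0,0,0]]
    - [[5.4,0.9,3],[0,0,0]]
    - [[5.73,0.96,3],[0,0,0]]
    - [[5.73,0.96,2.9],[0,0,0]]
    - [[5.73,0.96,2.9],[0,0,0]]

```text
time: 35.02
tool_pos: [602.0, 276.5, 94.3]
tcp_rot: [-179.9, 0.0, 108.0]
ft_force: [-0.7, -0.3, -1.7]
finger_gap: 27.9
grip_force: 49.7
```

```bash
python3 held.py keeper 87 603.6 276.7 18 pics/h5.png
```

```text
[602.  276.5  94.3] [-179.9    0.   108. ] [-0.7 -0.3 -1.7] 27.891248711866268
top 0.93 [604.8 264.2  21.2] 0.534
scene 0.7 [603.  276.7  19.2] 0.865
```

View pics/h5.png

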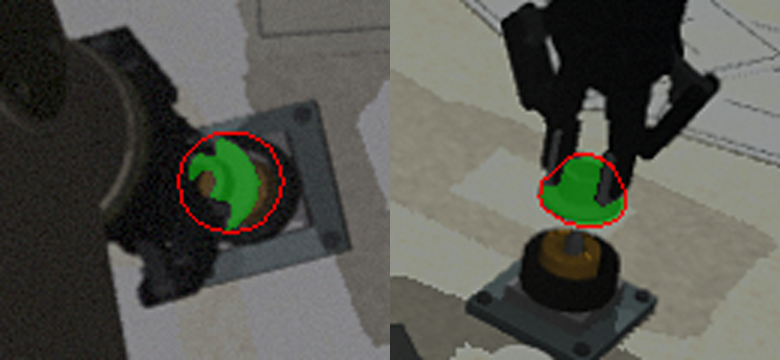

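Call:
send_rows:
  steps:
    - [[0,0,-0.4],[0,0,0]]
    - [[0,0,-0.7],[0,0,0]]
    - [[0,0,-0.78],[0,0,0]]
    - [[0,0,-0.84],[0,0,0]]
    - [[0,0,-0.9],[0,0,0]]
    - [[0,0,-0.96],[0,0,0]]
    - [[0,0,-1.02],[0,0,0]]
    - [[0,0,-1.08],[0,0,0]]
    - [[0,0,-1.08],[0,0,0]]

```text
time: 36.35
tool_pos: [603.4, 276.7, 62.2]
tcp_rot: [-180.0, 0.0, 108.0]
ft_force: [0.4, -1.0, 0.0]
finger_gap: 27.7
grip_force: 49.7
```

Call:
send_rows:
  steps:
    - [[0,0,-0.04],[0,0,0]]
    - [[0,0,-0.08],[0,0,0]]
    - [[0,0,-0.09],[0,0,0]]
    - [[0,0,-0.09],[0,0,0]]

```text
time: 36.85
tool_pos: [603.6, 276.8, 60.5]
tcp_rot: [180.0, -0.0, 108.0]
ft_force: [-2.9, -0.5, 5.3]
finger_gap: 27.6
grip_force: 50.5
```

Call:
send_rows:
  steps:
    - [[0,0,0],[0,0,0]]
    - [[0,0,0],[0,0,0]]
    - [[0,0,0],[0,0,0]]
    - [[0,0,0],[0,0,0]]
    - [[0,0,0],[0,0,0]]
    - [[0,0,0.5],[0,0,0]]
    - [[0,0,1.5],[0,0,0]]
    - [[0,0,2.5],[0,0,0]]
    - [[-1.5,0,3.5],[0,0,0]]
    - [[-3,0,3.5],[0,0,0]]
  fingers: 0

```text
time: 38.1
tool_pos: [514.9, 277.6, 169.4]
tcp_rot: [179.6, -0.0, 108.0]
ft_force: [-0.3, 0.4, -0.8]
finger_gap: 85.6
grip_force: 0.0
```

Call:
send_rows:
  steps:
    - [[-1.5,0,0],[0,0,0]]
    - [[-3,0,0],[0,0,0]]
    - [[-3.5,0,0],[0,0,0]]
    - [[-3.5,0,0],[0,0,0]]

```text
time: 38.6
tool_pos: [408.7, 277.1, 165.9]
tcp_rot: [179.9, -0.0, 108.0]
ft_force: [0.5, 0.3, 0.3]
finger_gap: 85.7
grip_force: 0.0
```

```bash
cat > f.py <<'E'
from fit import *
np.set_printoptions(precision=1,suppress=True)
st=sense();print(st["time"],st["tool_pos"],st["ft_force"],st["finger_gap"])
o=[]
for c in ("scene","top"):
    s=snapshot(c);i=s["img"][:,:,::-1]
    for t in finder.trace("keeper",c)[:1]: print(c,t["confidence"],fit(s,"keeper",t["mask"],(603,277,0),52,False))
    u,v=proj(s,(603,277,45)).astype(int);o.append(cv2.resize(i[v-35:v+35,u-35:u+35],(400,400),interpolation=cv2.INTER_CUBIC))
    if c=="scene":o.append(cv2.resize(i[160:350,300:490],(400,400)))
cv2.imwrite("pics/f.png",np.hstack(o)[:, :1200]);cv2.imwrite("pics/f.png",cv2.resize(np.hstack(o),(798,266),interpolation=cv2.INTER_AREA))
E
python3 f.py
```

```text
38.6 [408.7 277.1 165.9] [0.5 0.3 0.3] 85.68373686871821
scene 0.58 (array([601.9, 276.9,   3.5]), np.float64(0.9285274941567229))
top 0.79 (array([605.6, 275.5,   4.8]), np.float64(0.8629563135846798))
```

View pics/f.png

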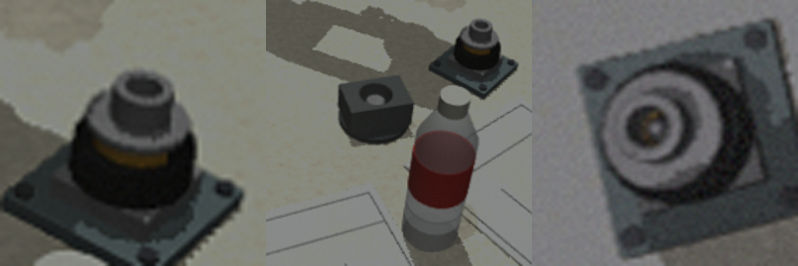

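The picture shows the whole stack seated flat on the axle, with the bush rim visible under the keeper. The empty holder is on its stand and the bottle is upright.

```bash
python3 -c "
from bench import order
print(order.hand_in())"
```

```text
the job is handed in; nothing more can be done
None
```

The guide roller is built on the axle in the order asked, the empty holder sits flat on the knock-out stand, the bottle is upright and the gripper is clear; I handed the job in at about 39 s (the hand-in gave no verdict).

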